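# Fetch the extrusion from the bar rack for sawing, then tidy back

### The job

The silver slotted aluminium extrusion in the grey bar rack is wanted for sawing. First clear the solder spool, the adaptor and the red pouch from in front of the rack on to the blue mat, all three standing upright; then lift the extrusion's near end over the rack's front lip, draw it out endwise and lay it down fully home in the channel of the orange saw block, its middle at the middle of the block. Last, put the spool, the adaptor and the pouch each back upright on the bench just where and how it stood, so that the mat is free again, and leave the copper bar lying in its bay.

Things in the scene. Friction and masses are not known exactly. Their poses are not given: they have to be found in the camera images.
- bar_rack: grey steel bar rack, fixed, 198 (x) x 180 (y) mm; origin: centre of its underside; its x points into the rack, away from the robot; front at x = -99. Floor 4 mm thick; two bays, middles at y = +40 and -40. Open tray above from x = -96 to -24 (side cheeks 14 mm high): only there can a bar be gripped. Behind it, to x = +99, the bays are roofed, with a divider and side walls
- rack_lip (a point): middle of the top edge of the rack's front lip, 26 mm above the bench; the lip is a 3 mm wall across the whole front, 22 mm above the bay floor. To get the extrusion out raise its near end 25 to 30 mm, far end resting on the floor, and pull along its own tilted axis until the far end is out from under the roof (110 mm or more)
- rack_roof (a point): middle of the roof's front edge, on its underside, 54 mm above the bench: 20 mm of air over the extrusion, so it cannot be lifted level over the lip. Roof top 57 mm up, with an 8 mm rim; small things fixed on it reach 78 mm
- extrusion: silver T-slot aluminium extrusion, 180 x 30 x 30 mm, 0.13 to 0.21 kg, loose; origin: centre of its underside, x along its length. Lies in one of the two bays behind the lip, on the floor (z = 4), along the rack's x, near end close to the lip. Grip across its 30 mm width in the open tray, about 32 mm from the near end, fingertips 12 to 15 mm above its underside to stay above the saw block's fences
- copper_bar: plain copper bar, 180 x 30 x 12 mm, 0.5 kg, loose, in the other bay; origin: centre of its underside, x along its length; it stays there
- solder_spool: blue reel of solder standing on its flange, 0.19 kg, loose, on the bench in front of the rack; origin on its underside. Its solid is 45 x 45 x 40 mm, x -23 to +22, y -11 to +34 (grip across x at y = +11); a thin wire end sticks out to -y, for show only
- adaptor: beige mains multi-plug adaptor block, 0.08 kg, loose, on the bench in front of the rack; origin on its underside. Its solid is 46 x 62 x 40 mm, x -22 to +24, y -22 to +40 (grip across x at y = +9); its pins stick out to -y as far as y = -40, for show only
- red_pouch: stiff red and white packet standing upright, 0.06 kg, loose, on the bench in front of the rack; origin on its underside; solid 31 x 76 x 88 mm, x -14 to +17, y -38 to +38 (grip across x at y = 0)
- mat: blue antistatic mat fixed on the bench, 230 (x) x 150 (y) x 2 mm; origin: centre of its underside. There is room on it for the three things in a row along its x, 75 mm apart
- saw_block: orange saw block (low mitre block) fixed on the bench, 200 (x) x 74 (y) mm, 20 mm high; origin: centre of its underside. A channel 44 mm wide runs along its x in the middle, floor at z = 8 mm, between two fences 12 mm high and 15 mm thick, both ends open

How it is judged (in metres and radians):
On the way, in this order (a step that is already met when the one before it is completed fails the run):
1. the spool, the adaptor and the pouch all stand on the mat, with the extrusion still in its bay (x of solder_spool in the frame of mat between -0.11 and 0.11 m and y of solder_spool in the frame of mat between -0.07 and 0.07 m and z of solder_spool in the frame of mat between -0.002 and 0.008 m and linear speed of each of solder_spool, adaptor, red_pouch below 0.02 m/s and x of adaptor in the frame of mat between -0.11 and 0.11 m and y of adaptor in the frame of mat between -0.07 and 0.07 m and z of adaptor in the frame of mat between -0.002 and 0.008 m and x of red_pouch in the frame of mat between -0.11 and 0.11 m and y of red_pouch in the frame of mat between -0.07 and 0.07 m and z of red_pouch in the frame of mat between -0.002 and 0.008 m and angle between each of solder_spool, adaptor, red_pouch's own z axis and vertical below 0.15 rad and x of extrusion in the frame of bar_rack between -0.02 and 0.02 m and z of extrusion in the frame of bar_rack below 0.015 m), for 0.2 s.
2. the extrusion lies home in the saw block's channel while the three things are still on the mat (x of extrusion in the frame of saw_block between -0.015 and 0.015 m and y of extrusion in the frame of saw_block between -0.01 and 0.01 m and z of extrusion in the frame of saw_block between 0.005 and 0.0115 m and angle between the x axis of extrusion and the x axis of saw_block, either way round below 0.1 rad and angle between extrusion's own z axis and vertical below 0.06 rad and linear speed of each of extrusion, solder_spool, adaptor, red_pouch below 0.02 m/s and x of solder_spool in the frame of mat between -0.11 and 0.11 m and y of solder_spool in the frame of mat between -0.07 and 0.07 m and z of solder_spool in the frame of mat between -0.002 and 0.008 m and x of adaptor in the frame of mat between -0.11 and 0.11 m and y of adaptor in the frame of mat between -0.07 and 0.07 m and z of adaptor in the frame of mat between -0.002 and 0.008 m and x of red_pouch in the frame of mat between -0.11 and 0.11 m and y of red_pouch in the frame of mat between -0.07 and 0.07 m and z of red_pouch in the frame of mat between -0.002 and 0.008 m), for 0.2 s.
At the end, for the whole second after the job is handed in: Extrusion at rest on the saw block's channel floor, middle within 15 mm of the block's along and 10 mm across, parallel within 0.1 rad; spool, adaptor and pouch upright, at rest, each within 15 mm of its starting place; copper bar moved under 15 mm, flat (x of extrusion in the frame of saw_block between -0.015 and 0.015 m and y of extrusion in the frame of saw_block between -0.01 and 0.01 m and z of extrusion in the frame of saw_block between 0.005 and 0.0115 m and angle between the x axis of extrusion and the x axis of saw_block, either way round below 0.1 rad and angle between extrusion's own z axis and vertical below 0.06 rad and linear speed of each of extrusion, solder_spool, adaptor, red_pouch below 0.02 m/s and distance of each of solder_spool, adaptor, red_pouch, copper_bar from where it was at the start of the episode below 0.015 m and angle between each of solder_spool, adaptor, red_pouch's own z axis and vertical below 0.08 rad and angle between copper_bar's own z axis and vertical below 0.05 rad); the robot touches nothing.
It also fails if it takes over 141 s, if anything falls off the work surface, if the arm or the gripper's body presses on something with over 40 N, if the wrist force passes 120 N, or if a joint passes its speed limit or range.

### The arm

A 6-joint arm with a two-finger parallel gripper is mounted at the origin on a cart in front of the work surface, level with it; the furniture and walls round the work are solid. World frame = base frame: x ahead of the robot, y to its left, z up, the work surface at z = 0. Lengths are in mm, angles in rad, forces in N, time in s.
With the tool pointing down it reaches from about 350 to 875 mm from the base axis. Payload 4.2 kg.
Tool frame: the origin (TCP) lies between the finger pads; the fingertips stand 25 mm ahead of it and the grasp point (between the pads) lies 6 mm ahead of it; z points along the fingers, y is the line along which they close (so a half turn about z gives the same grasp; the last joint's range is limited). The gripper opens to 85 mm and grips with 20 to 120 N. Pads are 22 mm wide; open, the fingers measure 114 mm over their backs; the gripper's body (76 mm by 85 mm) begins 54 mm behind the grasp point. The pads swing forward as they close: fully open they stand 13 mm farther back than shut.
Start: joints at [0.259, 0.385, 0.008, 0, -1.194, -0.259], TCP at [624.979, 0.025, 256.312] pointing down, gripper open.
Joint ranges: [-3.14, 3.14], [-1.21, 2.06], [-1.07, 1.41], [-3.16, 2.05], [-2.99, -0.16], [-3.1, 3.1]. Speed limits (rad/s): [2.79, 2.79, 3.14, 3.14, 3.14, 3.14].

### API

Orientations are given as a unit quaternion [x, y, z, w].
In Python, from bench import arm gives the robot as it stands.
- The arm moves only by the shell command python3 -m pendant 'ROWS'. ROWS is JSON, a list of rows, each a list of 7 numbers: the shift along the tool's x, y, z in m, then the turn, a rotation vector about the tool's x, y, z in degrees, then the finger opening in m, from 0 to 0.0854. In form: [[x, y, z, wx, wy, wz, fingers], ...]. A call has 1 to 12 rows; each row shifts and turns the commanded pose from where the row before left it, along the tool's axes as they then stand; what a row does not reach is not made up. A row lasts 1/10 s, in which the tool goes at most 50 mm and 8.59 degrees, less where a joint would pass 70% of its speed; a pose out of reach is approached as far as the arm can. A call is refused whole if a number of a shift passes 0.05 or a number of a turn 8.59, either way. A call with a gripper value outside its range is refused whole. The fingers move at their own pace and stop on an object; the grip force is fixed at half the most. Time passes only in rows, so rows that do not move let the fingers close. It gives the time, the measured TCP pose, the force, the opening and the grip force at its end, in the units of the state.
- arm.read_state(): the state, without advancing time (a new reading comes with each control period).
- arm.get_image(name): name is "scene" or "side" or "wrist"; returns a dict with "image" (384x512x3 uint8, red, green, blue), "fx", "fy", "cx", "cy" (pixels), "xyz" and "rotation" of the camera in the world. Camera axes: x right, y down, z forward; pixel columns grow to the right and rows downward; lengths in mm; the calibration is good to about 2 mm. A picture is of the moment at which its call begins. There is no depth.
- arm.job_done(): hands the job in; it is judged then, once.
The state is a dict: "clock": time; "joints": joint angles; "joint_vel": joint speeds; "joint_efforts": joint torques, N m; "position": TCP position; "ee_rot": TCP orientation; "contact_force": force on the tool from outside, world axes, zero at the start; "wrist_torque": the same for the moment, N m; "gripper_width": finger opening in mm; "grasp_force": force on a finger pad.
Only numpy, scipy, OpenCV 4.12 (cv2) and the standard library are available. Lean on these libraries where they do the work, as an engineer would, in place of code of your own. Each camera call takes 0.05 s, during which the arm holds its last target. There are 200 camera calls.

## Working session

There is one attempt and no reset: what is moved stays moved. The work goes in short steps, Python scripts to look and compute and a shell command to move; the robot and the scene stay as the last step left them, time stands still between calls to the robot, and variables do not carry over. Pictures are saved under pics/ and viewed, at most 18 in all, crops included, and the job is handed in when it is done.

```bash
ls; mkdir -p pics
cat > h.py <<'E'
import numpy as np, cv2
from bench import arm
from scipy.spatial.transform import Rotation as R
def snap(name, fn=None):
    d=arm.get_image(name)
    if fn: cv2.imwrite('pics/'+fn, cv2.cvtColor(d['image'],cv2.COLOR_RGB2BGR))
    return d
def rot(d):
    r=np.array(d['rotation'],float)
    return r if r.shape==(3,3) else R.from_quat(r).as_matrix()
def ray(d,u,v):
    return np.array(d['xyz'],float), rot(d)@np.array([(u-d['cx'])/d['fx'],(v-d['cy'])/d['fy'],1.])
def onz(d,u,v,z):
    o,r=ray(d,u,v); return o+r*(z-o[2])/r[2]
def proj(d,p):
    c=rot(d).T@(np.array(p,float)-np.array(d['xyz'],float)); return np.array([d['fx']*c[0]/c[2]+d['cx'],d['fy']*c[1]/c[2]+d['cy']])
E
python3 - <<'E'
from h import *
import pickle
D={}
for n in ['scene','side','wrist']:
    D[n]=snap(n,n+'0.png'); d=D[n]; print(n,d['fx'],d['cx'],d['cy'],d['xyz'],np.round(rot(d),3).tolist())
pickle.dump(D,open('d0.pkl','wb'))
print(arm.read_state())
E
```

```text
pics
scene 458.9663860416657 257.7245732061382 200.81084450512049 [ -51.77933468 -564.19690994  587.85061074] [[0.504, -0.483, 0.716], [-0.864, -0.273, 0.423], [-0.008, -0.832, -0.555]]
side 385.820632778066 260.43390952616016 186.61886220852472 [425.27058565 680.04079108 436.15754515] [[-0.979, -0.086, 0.183], [-0.202, 0.388, -0.899], [0.006, -0.918, -0.397]]
wrist 337.3794178881733 257.9912848541061 188.09775098112638 [624.31346567 -83.55696904 372.25539785] [[-1.0, 0.001, -0.002], [-0.0, 0.946, 0.324], [0.002, 0.324, -0.946]]
{'clock': 0.15, 'joints': array([ 2.58598625e-01,  3.85402862e-01,  6.94328408e-03, -3.79879683e-04,
       -1.19398684e+00, -2.58627803e-01]), 'joint_vel': array([ 0.00055337, -0.00198013,  0.00250488,  0.00063855,  0.00120072,
        0.00208787]), 'joint_efforts': array([-6.03353892e-04, -3.92678475e+01,  1.88581592e+01,  4.18858320e+00,
       -3.39302780e-03,  5.70479813e-06]), 'position': array([6.24605310e+02, 2.50017092e-02, 2.55456234e+02]), 'ee_rot': array([-7.07046689e-01,  7.07166365e-01,  5.67418933e-04, -6.24429583e-04]), 'contact_force': array([-0.54473345,  0.43476783,  0.72174823]), 'wrist_torque': array([0.02976122, 0.05031374, 0.03071865]), 'grasp_force': 0.0, 'gripper_width': 85.21501238772062}
```

View pics/scene0.png

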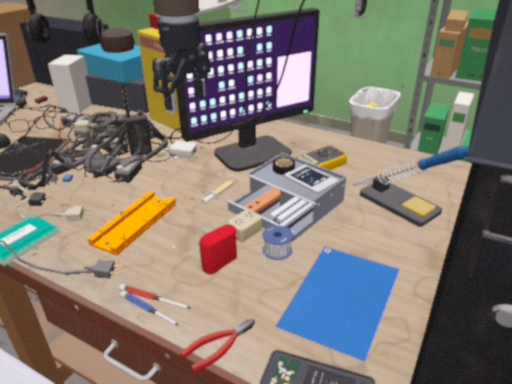

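View pics/side0.png

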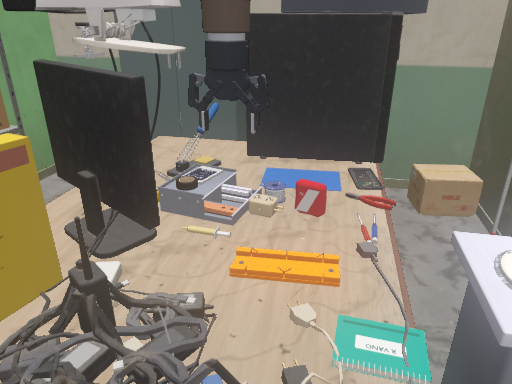

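View pics/wrist0.png

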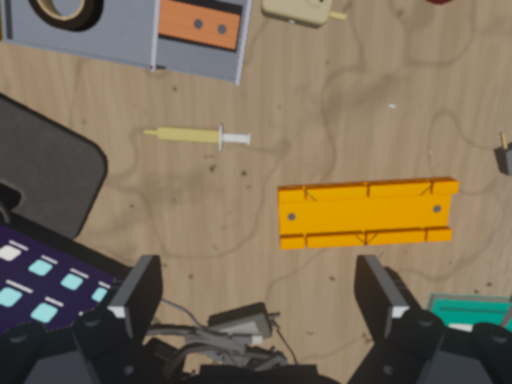

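The scene view shows the rack (about 290,195), with the pouch, adaptor and spool in front of it, the mat on the right and the saw block on the left. The wrist view covers the saw block but cuts the rack off at the top. I'll move the camera towards -y (tool +x).

```bash
python3 -m pendant '[[0.03,0.01,-0.01,0,0,0,0.085],[0.04,0.01,-0.02,0,0,0,0.085],[0.04,0.01,-0.02,0,0,0,0.085],[0.04,0.01,-0.01,0,0,0,0.085],[0.04,0.01,0,0,0,0,0.085],[0.02,0,0,0,0,0,0.085],[0,0,0,0,0,0,0.085],[0,0,0,0,0,0,0.085]]'
python3 - <<'E'
from h import *
import pickle
d=snap('wrist','wrist1.png'); pickle.dump(d,open('w1.pkl','wb'))
E
```

```text
clock: 0.95
position: [574.8, -210.1, 315.8]
ee_rot: [-0.707, 0.707, 0.0, -0.0]
contact_force: [-0.5, 0.3, 0.5]
gripper_width: 84.8
grasp_force: 0.0
```

View pics/wrist1.png

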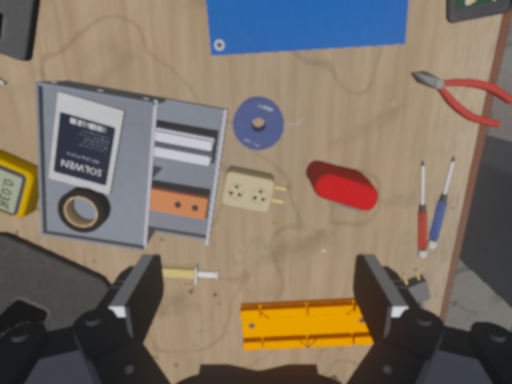

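The wrist view shows everything that matters. The spool top is at (258,123), the adaptor body at (223–273,168–212) with its pins to the right, and the red pouch around (342,186). The extrusion is in the upper bay (185,145), the copper bar in the lower bay (180,202), the saw block at (305,322), and the near edge of the mat runs from (213,52) to (405,42). Next I'll measure with masks and one enlarged crop.

Run:
```python
from h import *
import pickle
d=pickle.load(open('w1.pkl','rb')); D=pickle.load(open('d0.pkl','rb'))
print(d['xyz'],np.round(rot(d),3).tolist())
def mask(im,lo,hi,roi=None):
    h=cv2.cvtColor(im,cv2.COLOR_RGB2HSV); m=cv2.inRange(h,lo,hi)
    if roi: k=np.zeros_like(m);k[roi[1]:roi[3],roi[0]:roi[2]]=1;m=m*k
    m=cv2.morphologyEx(m,cv2.MORPH_OPEN,np.ones((3,3)))
    c=max(cv2.findContours(m,0,cv2.CHAIN_APPROX_NONE)[0],key=cv2.contourArea); return c
def pl(d,c,z): return np.array([onz(d,*p,z)[:2] for p in c.reshape(-1,2)],np.float32)
def rect(d,c,z,n):
    r=cv2.minAreaRect(pl(d,c,z)); print(n,np.round(r[0],1),np.round(r[1],1),round(r[2],1))
im=d['image']
c=mask(im,(105,60,40),(135,255,255),(228,90,290,155)); rect(d,c,40,'spool z40')
c=mask(im,(0,150,60),(8,255,255),(295,150,385,220)); print(cv2.approxPolyDP(c,3,True).reshape(-1,2).tolist()); rect(d,c,88,'pouch z88')
# brighter top
c=mask(im,(0,150,180),(8,255,255),(295,150,385,220)); rect(d,c,88,'pouch top bright')
c=mask(im,(15,40,170),(30,140,255),(215,160,275,216)); rect(d,c,40,'adaptor')
s=D['scene']; c=mask(s['image'],(100,150,100),(120,255,255),(270,240,410,360)); rect(s,c,2,'mat')
c=cv2.approxPolyDP(c,5,True); print(np.round(pl(s,c,2),0).tolist())
print('mat edge wrist',onz(d,213,53,2),onz(d,405,43,2))
w=D['wrist']; c=mask(w['image'],(10,180,150),(25,255,255),(260,170,470,260)); rect(w,c,20,'saw w0')
a=w['image'][165:260,270:470]; 
crop=cv2.resize(im[75:255,140:390],None,fx=3.2,fy=3.2,interpolation=cv2.INTER_CUBIC)
cv2.imwrite('pics/crop1.png',cv2.cvtColor(crop,cv2.COLOR_RGB2BGR))
```

```text
[ 574.33813397 -293.73186229  432.64698272] [[-1.0, 0.001, -0.001], [0.001, 0.946, 0.325], [0.001, 0.325, -0.946]]
spool z40 [ 573.9 -237.7] [57.2 55.7] 90.0
[[310, 165], [308, 173], [319, 195], [362, 209], [375, 203], [375, 190], [358, 172], [319, 162]]
pouch z88 [ 482.8 -178.5] [38.5 83.2] 72.7
pouch top bright [ 477.2 -170.8] [24.4 65.8] 72.3
adaptor [ 584.4 -152.5] [43.1 64.5] 77.7
mat [ 518.3 -395.7] [224.3 145.3] 3.0
[[608.0, -320.0], [403.0, -332.0], [413.0, -474.0], [634.0, -459.0]]
mat edge wrist [ 627.15336166 -315.44967613    2.        ] [ 400.80964332 -326.27214166    2.        ]
saw w0 [500.7  68.4] [198.8  77.5] 3.3
```

View pics/crop1.png

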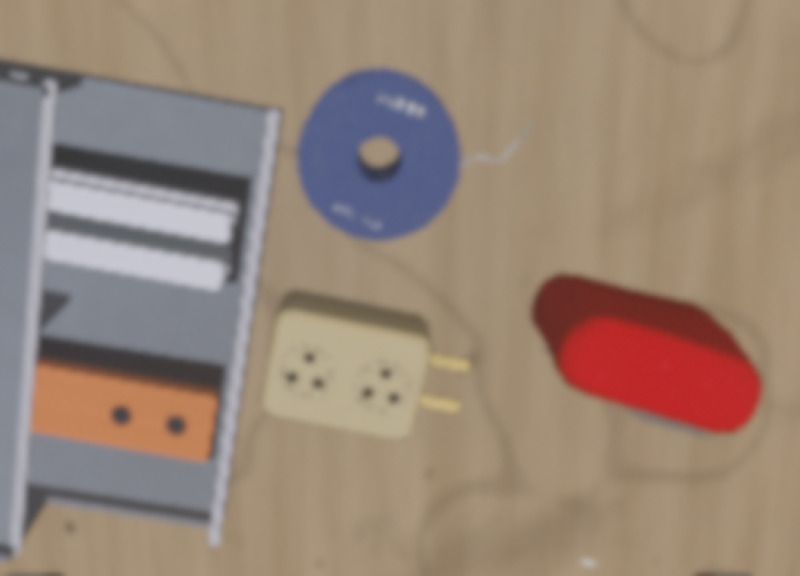

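The crop confirms the layout. The adaptor axis is yawed about -11°, the pouch about -17°, the rack about -9° and the saw block about +3°, and the fingers must close along world y. I'll move three things in the order spool, adaptor, pouch, starting by turning the tool and going above the spool.

```bash
cat >> h.py <<'E'
def plan(x,y,z,th,pitch=0):
    """turn (deg, tool z) then shift (m, tool axes) from here; th=0 is the start orientation"""
    s=arm.read_state(); r=R.from_quat(s['ee_rot'])
    g=R.from_quat([-.70711,.70711,0,0])*R.from_euler('z',th,degrees=True)
    print('turn',np.round((r.inv()*g).as_rotvec(degrees=True),2),'then shift',np.round(g.inv().apply(np.array([x,y,z])-s['position'])/1000,4))
E
python3 -m pendant '[[0,0,0,0,0,-8.5,0.062],[0,0,0,0,0,-8.5,0.062],[0,0,0,0,0,-8.5,0.062],[0,0,0,0,0,-8.5,0.062],[0,0,0,0,0,-8.5,0.062],[0,0,0,0,0,-8.5,0.062],[0,0,0,0,0,-8.5,0.062],[0,0,0,0,0,-8.5,0.062],[0,0,0,0,0,-8.5,0.062],[0,0,0,0,0,-8.5,0.062],[0,0.014,0.04,0,0,0,0.062],[0.0015,0.014,0.045,0,0,0,0.062]]'
python3 -m pendant '[[0,0,0.045,0,0,0,0.062],[0,0,0.045,0,0,0,0.062],[0,0,0.02,0,0,0,0.062],[0,0,0,0,0,0,0.062],[0,0,0,0,0,0,0.062]]'
python3 - <<'E'
from h import *
plan(574,-238,30,-85); print(arm.read_state()['joints'])
d=snap('wrist','wrist2.png'); d=snap('scene','scene2.png')
a=cv2.imread('pics/wrist2.png'); b=cv2.imread('pics/scene2.png')
cv2.imwrite('pics/v2.png',np.hstack([a[60:384,:400],b[120:300,160:360].repeat(2,0).repeat(2,1)[:324]]))
E
```

```text
clock: 2.2
position: [575.6, -236.6, 232.7]
ee_rot: [0.999, -0.042, 0.003, 0.0]
contact_force: [0.7, 0.8, -0.2]
gripper_width: 62.0
grasp_force: 0.0
clock: 2.7
position: [575.0, -237.3, 122.0]
ee_rot: [0.999, -0.043, 0.0, 0.0]
contact_force: [0.3, 0.8, 0.2]
gripper_width: 62.1
grasp_force: 0.0
turn [ 0.04 -0.04  0.12] then shift [-0.001   0.0008  0.092 ]
[-1.31224273e-01  4.98979478e-01 -1.71379905e-01  8.09223297e-04
 -8.99706489e-01  1.61633810e+00]
```

View pics/v2.png

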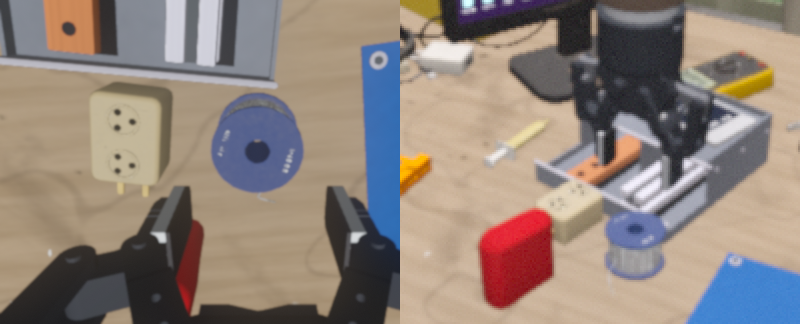

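The fingers straddle the spool, whose hole is at about (258,212) in the full wrist frame, and the adaptor sits left of it with a clear gap. I'll check the x position from this nearer view before going down.

```bash
python3 - <<'E'
from h import *
d=snap('wrist')
print('spool',onz(d,257,203,40),onz(d,258,212,40))
print('adaptor top corners',[np.round(onz(d,u,v,40)[:2],1) for u,v in [(91,153),(157,153),(93,240),(158,245)]])
E
python3 -m pendant '[[0,0,0.03,0,0,0,0.062],[0,0,0.03,0,0,0,0.062],[0,0,0.02,0,0,0,0.062],[0,0,0.01,0,0,0,0.062],[0,0,0,0,0,0,0.062]]'
```

```text
spool [ 580.30048582 -237.64989457   40.        ] [ 574.06201851 -237.75555366   40.        ]
adaptor top corners [array([ 621.3, -140.1]), array([ 617.9, -180. ]), array([ 563.4, -127.1]), array([ 556.1, -169.4])]
clock: 3.35
position: [574.0, -237.9, 31.1]
ee_rot: [0.999, -0.044, -0.0, -0.0]
contact_force: [-0.3, -0.2, -0.1]
gripper_width: 62.1
grasp_force: 0.0
```

```bash
python3 -m pendant '[[0,0,0,0,0,0,0.03],[0,0,0,0,0,0,0.03],[0,0,0,0,0,0,0.03],[0,0,0,0,0,0,0.03],[0,0,0,0,0,0,0.03],[0,0,0,0,0,0,0.03],[0,0,0,0,0,0,0.03],[0,0,-0.02,0,0,0,0.03],[0,0,-0.04,0,0,0,0.03],[0,0,-0.04,0,0,0,0.03],[0,0,0,0,0,0,0.03]]'
python3 - <<'E'
from h import *
plan(520,-396,33,-85)
E
```

```text
clock: 4.45
position: [577.4, -239.0, 137.6]
ee_rot: [0.999, -0.043, 0.006, 0.001]
contact_force: [1.4, -0.3, -1.9]
gripper_width: 49.9
grasp_force: 54.7
turn [ 0.13 -0.7   0.07] then shift [-0.0435  0.1614  0.1046]
```

```bash
python3 -m pendant '[[-0.005,0.02,0,0,0,0,0.03],[-0.01,0.04,0,0,0,0,0.03],[-0.01,0.042,0,0,0,0,0.03],[-0.01,0.04,0,0,0,0,0.03],[-0.005,0.02,0,0,0,0,0.03],[0,0,0.03,0,0,0,0.03],[0,0,0.03,0,0,0,0.03],[0,0,0.02,0,0,0,0.03],[0,0,0.01,0,0,0,0.03],[0,0,0,0,0,0,0.03],[0,0,0,0,0,0,0.03]]'
python3 - <<'E'
from h import *
plan(520,-396,33,-85)
E
```

```text
clock: 5.55
position: [520.6, -396.1, 41.8]
ee_rot: [0.999, -0.043, 0.0, 0.0]
contact_force: [-0.2, -0.5, -1.6]
gripper_width: 49.9
grasp_force: 54.6
turn [ 0.03 -0.04  0.03] then shift [-0.0006 -0.0001  0.0088]
```

```bash
python3 -m pendant '[[0,0,0.005,0,0,0,0.03],[0,0,0.003,0,0,0,0.03],[0,0,0,0,0,0,0.03],[0,0,0,0,0,0,0.03]]'; python3 -m pendant '[[0,0,0,0,0,0,0.066],[0,0,0,0,0,0,0.066],[0,0,0,0,0,0,0.066],[0,0,0,0,0,0,0.066],[0,0,-0.02,0,0,0,0.062],[0,0,-0.04,0,0,0,0.062],[0,0,-0.04,0,0,6,0.062],[0,0,0,0,0,0,0.062]]'
python3 - <<'E'
from h import *
plan(587,-153,32,-78)
d=snap('wrist','wrist3.png'); d=snap('scene','scene3.png')
E
```

```text
clock: 5.95
position: [520.8, -396.1, 35.2]
ee_rot: [0.999, -0.043, 0.001, 0.001]
contact_force: [-2.1, 2.0, 6.3]
gripper_width: 50.1
grasp_force: 55.3
clock: 6.75
position: [523.4, -398.0, 140.2]
ee_rot: [0.995, -0.096, 0.006, 0.003]
contact_force: [-0.3, 0.7, 0.4]
gripper_width: 62.1
grasp_force: 0.0
turn [ 0.27 -0.7   1.  ] then shift [ 0.0113 -0.2529  0.1082]
```

```bash
python3 -m pendant '[[0,-0.025,0,0,0,1,0.062],[0.002,-0.04,0,0,0,0,0.062],[0.003,-0.045,0,0,0,0,0.062],[0.003,-0.045,0,0,0,0,0.062],[0.003,-0.045,0,0,0,0,0.062],[0.002,-0.035,0,0,0,0,0.062],[0.002,-0.017,0,0,0,0,0.062],[0,0,0,0,0,0,0.062],[0,0,0,0,0,0,0.062]]'
python3 - <<'E'
from h import *
plan(587,-153,32,-78)
d=snap('wrist','wrist3.png'); s=snap('scene','scene3.png')
cv2.imwrite('pics/v3.png',np.hstack([cv2.imread('pics/wrist3.png')[60:384,:420],cv2.imread('pics/scene3.png')[160:350,240:430].repeat(2,0).repeat(2,1)[:324]]))
import pickle; pickle.dump(d,open('w3.pkl','wb'))
E
```

```text
clock: 7.75
position: [586.1, -152.6, 132.2]
ee_rot: [0.995, -0.104, -0.001, 0.0]
contact_force: [0.5, -1.2, -0.9]
gripper_width: 61.8
grasp_force: 0.0
turn [0.02 0.13 0.01] then shift [0.0009 0.0002 0.1002]
```

View pics/v3.png

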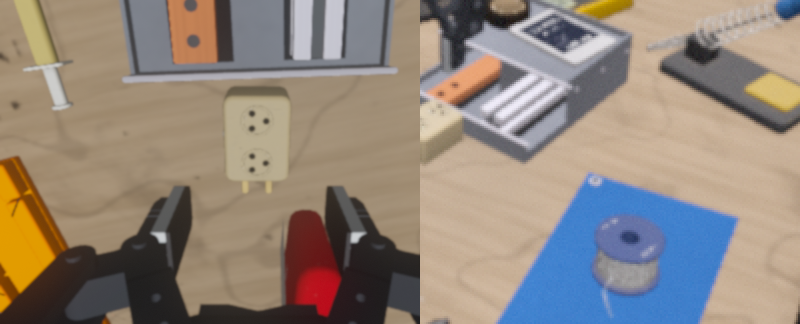

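The adaptor lies squarely between the fingers at (226–290,150–240), and the spool stands upright on the mat.

```bash
python3 - <<'E'
from h import *
import pickle
d=pickle.load(open('w3.pkl','rb'))
f=lambda u,v,z: np.round(onz(d,u,v,z)[:2],1)
print('adaptor',f(257,196,40), 'lip top',f(125,140,26),f(395,131,26),'ext near end top',f(291,117,34),f(344,119,34),'cu near',f(173,123,16),f(217,122,16))
E
python3 -m pendant '[[0,0,0.03,0,0,0,0.062],[0,0,0.03,0,0,0,0.062],[0,0,0.025,0,0,0,0.062],[0,0,0.015,0,0,0,0.062],[0,0,0,0,0,0,0.062]]'
```

```text
adaptor [ 591.8 -153.4] lip top [643.8 -74.5] [ 612.6 -251. ] ext near end top [ 636.9 -184.9] [ 628.8 -217.3] cu near [ 647.1 -106.3] [ 641.5 -136. ]
clock: 8.35
position: [584.4, -153.8, 30.6]
ee_rot: [0.994, -0.106, -0.003, 0.0]
contact_force: [-1.2, -0.0, -0.3]
gripper_width: 61.8
grasp_force: 0.0
```

```bash
python3 -m pendant '[[0,0,0,0,0,0,0.03],[0,0,0,0,0,0,0.03],[0,0,0,0,0,0,0.03],[0,0,0,0,0,0,0.03],[0,0,0,0,0,0,0.03],[0,0,0,0,0,0,0.03],[0,0,-0.02,0,0,0,0.03],[0,0,-0.04,0,0,0,0.03],[0,0,-0.04,0,0,0,0.03],[0,0,0,0,0,0,0.03],[0,0,0,0,0,0,0.03]]'
python3 - <<'E'
from h import *
plan(583,-392,34,-78)
E
```

```text
clock: 9.45
position: [586.9, -152.2, 134.1]
ee_rot: [0.995, -0.105, 0.001, -0.0]
contact_force: [-0.2, 0.6, -1.1]
gripper_width: 44.3
grasp_force: 62.0
turn [-0.06 -0.11 -0.02] then shift [0.0461 0.2354 0.1001]
```

```bash
python3 -m pendant '[[0.006,0.025,0,0,0,0,0.03],[0.008,0.04,0,0,0,0,0.03],[0.009,0.045,0,0,0,0,0.03],[0.009,0.045,0,0,0,0,0.03],[0.008,0.045,0,0,0,0,0.03],[0.006,0.035,0,0,0,0,0.03],[0,0,0.03,0,0,0,0.03],[0,0,0.03,0,0,0,0.03],[0,0,0.02,0,0,0,0.03],[0,0,0.01,0,0,0,0.03],[0,0,0,0,0,0,0.03],[0,0,0,0,0,0,0.03]]'
python3 - <<'E'
from h import *
plan(583,-392,34,-78)
E
```

```text
clock: 10.65
position: [583.2, -391.9, 43.4]
ee_rot: [0.995, -0.104, 0.0, 0.0]
contact_force: [0.7, -0.7, -0.6]
gripper_width: 44.3
grasp_force: 62.0
turn [ 0.02 -0.01  0.03] then shift [-0.0002  0.0001  0.0094]
```

```bash
python3 -m pendant '[[0,0,0.005,0,0,0,0.03],[0,0,0.004,0,0,0,0.03],[0,0,0,0,0,0,0.03],[0,0,0,0,0,0,0.03],[0,0,0,0,0,0,0.062],[0,0,0,0,0,0,0.062],[0,0,0,0,0,0,0.062],[0,0,0,0,0,0,0.062],[0,0,-0.02,0,0,0,0.062],[0,0,-0.04,0,0,0,0.062],[0,0,-0.045,0,0,0,0.062],[0,0,-0.02,0,0,5.5,0.062]]'
python3 -m pendant '[[0,0,0,0,0,0,0.062],[0,0,0,0,0,0,0.062]]'
python3 - <<'E'
from h import *
plan(477,-171,66,-72.5)
E
```

```text
clock: 11.85
position: [584.5, -393.0, 164.4]
ee_rot: [0.988, -0.153, 0.003, 0.002]
contact_force: [1.1, -0.5, 0.6]
gripper_width: 62.0
grasp_force: 0.0
clock: 12.05
position: [582.6, -391.6, 159.2]
ee_rot: [0.988, -0.152, 0.0, -0.0]
contact_force: [-1.3, -0.5, -1.3]
gripper_width: 62.2
grasp_force: 0.0
turn [-0.04 -0.01  0.02] then shift [-0.1671 -0.1787  0.0932]
```

```bash
python3 -m pendant '[[-0.02,-0.02,0,0,0,0,0.062],[-0.032,-0.034,0,0,0,0,0.062],[-0.032,-0.034,0,0,0,0,0.062],[-0.032,-0.034,0,0,0,0,0.062],[-0.032,-0.034,0,0,0,0,0.062],[-0.019,-0.023,0,0,0,0,0.062],[0,0,0,0,0,0,0.062],[0,0,0,0,0,0,0.062]]'
python3 - <<'E'
from h import *
plan(477,-171,66,-72.5)
d=snap('wrist','wrist4.png'); s=snap('scene','scene4.png')
cv2.imwrite('pics/v4.png',np.hstack([cv2.imread('pics/wrist4.png')[60:384,:420],cv2.imread('pics/scene4.png')[160:350,220:410].repeat(2,0).repeat(2,1)[:324]]))
import pickle; pickle.dump(d,open('w4.pkl','wb'))
E
```

```text
clock: 12.85
position: [476.8, -170.5, 158.4]
ee_rot: [0.989, -0.151, -0.001, 0.0]
contact_force: [0.4, -0.8, -0.3]
gripper_width: 62.1
grasp_force: 0.0
turn [0.03 0.11 0.11] then shift [0.0003 0.0005 0.0924]
```

View pics/v4.png

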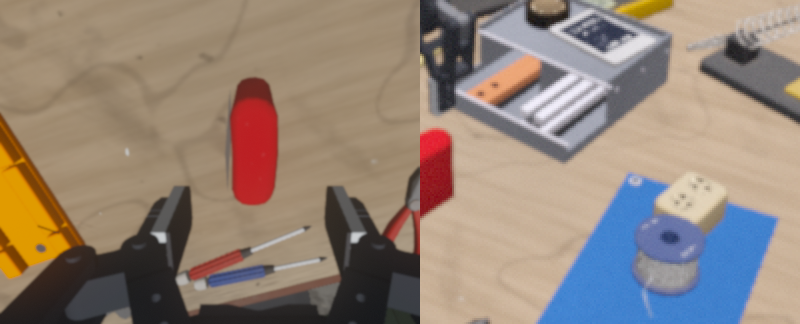

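The pouch top is centred at about (255,211) and aligned to within about 3°. The adaptor and spool stand upright on the mat.

```bash
python3 - <<'E'
from h import *
import pickle
d=pickle.load(open('w4.pkl','rb')); print(onz(d,255,211,88),onz(d,255,157,88),onz(d,255,264,88))
E
python3 -m pendant '[[0,0,0.03,0,0,0,0.062],[0,0,0.03,0,0,0,0.062],[0,0,0.02,0,0,0,0.062],[0,0,0.012,0,0,0,0.062],[0,0,0,0,0,0,0.062],[0,0,0,0,0,0,0.03],[0,0,0,0,0,0,0.02],[0,0,0,0,0,0,0.02],[0,0,0,0,0,0,0.02],[0,0,0,0,0,0,0.02],[0,0,0,0,0,0,0.02],[0,0,0,0,0,0,0.02]]'
```

```text
[ 481.31782109 -170.26183883   88.        ] [ 513.03395719 -180.28078306   88.        ] [ 446.4988603  -159.26273019   88.        ]
clock: 14.15
position: [478.2, -171.0, 68.4]
ee_rot: [0.988, -0.152, 0.001, 0.0]
contact_force: [-1.1, -0.0, 5.9]
gripper_width: 31.2
grasp_force: 59.6
```

```bash
python3 -m pendant '[[0,0,-0.02,0,0,0,0.02],[0,0,-0.03,0,0,0,0.02],[0,0,-0.025,0,0,0,0.02],[0.006,0.025,0,0,0,0,0.02],[0.007,0.04,0,0,0,0,0.02],[0.007,0.042,0,0,0,0,0.02],[0.007,0.042,0,0,0,0,0.02],[0.007,0.042,0,0,0,0,0.02],[0.006,0.036,0,0,0,0,0.02],[0,0,0.02,0,0,0,0.02],[0,0,0.025,0,0,0,0.02],[0,0,0.015,0,0,0,0.02]]'
python3 -m pendant '[[0,0,0.005,0,0,0,0.02],[0,0,0,0,0,0,0.02],[0,0,0,0,0,0,0.02]]'
```

```text
clock: 15.35
position: [445.7, -399.0, 79.9]
ee_rot: [0.988, -0.153, -0.002, -0.001]
contact_force: [-0.6, 0.2, -0.1]
gripper_width: 31.0
grasp_force: 59.6
clock: 15.65
position: [447.8, -399.6, 78.0]
ee_rot: [0.988, -0.152, 0.001, 0.0]
contact_force: [0.4, -0.4, -0.3]
gripper_width: 30.8
grasp_force: 59.5
```

```bash
python3 -m pendant '[[0,0,0.004,0,0,0,0.02],[0,0,0.004,0,0,0,0.02],[0,0,0,0,0,0,0.02],[0,0,0,0,0,0,0.02]]'; python3 -m pendant '[[0,0,0,0,0,0,0.062],[0,0,0,0,0,0,0.062],[0,0,0,0,0,0,0.062],[0,0,0,0,0,0,0.062],[0,0,-0.02,0,0,0,0.062],[0,0,-0.04,0,0,0,0.062],[0,0,-0.045,0,0,-8.5,0.06],[0,0,-0.02,0,0,0,0.06],[0,0,0,0,0,0,0.06],[0,0,0,0,0,0,0.06]]'
python3 - <<'E'
from h import *
plan(620,-199,160,-80)
d=snap('scene','scene5.png')
cv2.imwrite('pics/v5.png',cv2.imread('pics/scene5.png')[150:350,200:420].repeat(2,0).repeat(2,1))
E
```

```text
clock: 16.05
position: [447.9, -399.7, 70.5]
ee_rot: [0.988, -0.152, 0.001, 0.0]
contact_force: [-0.4, 1.4, 5.1]
gripper_width: 31.2
grasp_force: 59.9
clock: 17.05
position: [447.0, -399.1, 194.0]
ee_rot: [0.997, -0.079, 0.0, -0.0]
contact_force: [0.1, 0.2, -1.0]
gripper_width: 60.1
grasp_force: 0.0
turn [-0.04  0.    0.97] then shift [ 0.1357 -0.2271  0.034 ]
```

View pics/v5.png

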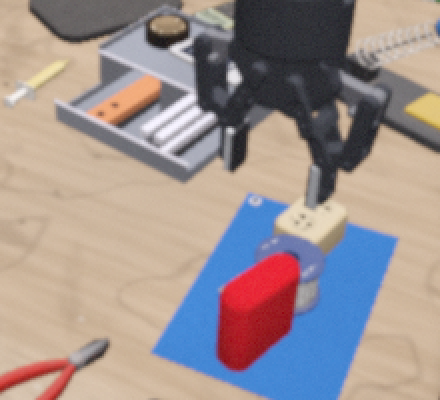

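All three stand upright on the mat, and the extrusion is still in its bay. Now I'll move above the extrusion's near end.

```bash
python3 -m pendant '[[0.02,-0.025,0,0,0,1,0.052],[0.032,-0.04,0,0,0,0,0.052],[0.032,-0.04,0,0,0,0,0.052],[0.032,-0.04,0,0,0,0,0.052],[0.032,-0.04,0,0,0,0,0.052],[0.022,-0.028,0,0,0,0,0.052],[0.01,-0.015,0,0,0,0,0.052],[0,0,0.02,0,0,0,0.052],[0,0,0.024,0,0,0,0.052],[0,0,0,0,0,0,0.052],[0,0,0,0,0,0,0.052]]'
python3 - <<'E'
from h import *
plan(664,-206,42,-80)
d=snap('wrist','wrist6.png')
import pickle; pickle.dump(d,open('w6.pkl','wb'))
E
```

```text
clock: 18.2
position: [659.3, -209.6, 149.2]
ee_rot: [0.996, -0.087, -0.001, 0.0]
contact_force: [0.6, -0.2, 0.5]
gripper_width: 52.1
grasp_force: 0.0
turn [ 0.04  0.16 -0.02] then shift [ 0.004  -0.0043  0.1072]
```

View pics/wrist6.png

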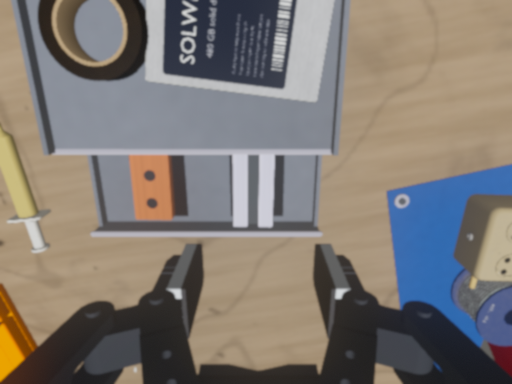

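The rack is square in the view. The extrusion spans columns 232–276 with its near end at row 228, and the lip is at rows 231–237, columns 92–321.

Run:
```python
from h import *
import pickle
d=pickle.load(open('w6.pkl','rb'))
f=lambda u,v,z: np.round(onz(d,u,v,z)[:2],1)
print('near end',f(232,228,34),f(276,228,34),'roof line ext',f(232,155,34),f(276,155,34),'lip',f(92,234,26),f(321,234,26),'roof edge',f(48,154,57),f(336,154,57),'cu',f(137,221,16),f(174,221,16))
plan(664,-204.5,42,-80)
```

```text
near end [ 634.3 -185.4] [ 628.5 -218.2] roof line ext [ 689.8 -196.6] [ 684.5 -227.1] lip [644.7 -74.2] [ 613.3 -252.2] roof edge [715.8 -84.8] [ 684.2 -264.3] cu [ 645.5 -107.7] [ 640.3 -137.3]
turn [ 0.04  0.   -0.02] then shift [ 0.003  -0.0058  0.1086]
```

```bash
python3 -m pendant '[[0.004,-0.003,0.02,0,0,0,0.052],[0,0,0.03,0,0,0,0.052],[0,0,0.03,0,0,0,0.052],[0,0,0.018,0,0,0,0.052],[0,0,0.008,0,0,0,0.052],[0,0,0,0,0,0,0.052],[0,0,0,0,0,0,0.052]]'
python3 -m pendant '[[0,0,0,0,0,0,0.03],[0,0,0,0,0,0,0.02],[0,0,0,0,0,0,0.02],[0,0,0,0,0,0,0.02],[0,0,0,0,0,0,0.02],[0,0,0,0,0,0,0.02],[0,0,0,0,0,0,0.02]]'
```

```text
clock: 18.95
position: [665.7, -207.1, 46.1]
ee_rot: [0.996, -0.087, 0.001, 0.0]
contact_force: [-0.7, 0.3, -0.5]
gripper_width: 51.9
grasp_force: 0.0
clock: 19.65
position: [665.7, -206.9, 46.4]
ee_rot: [0.996, -0.087, 0.002, 0.0]
contact_force: [0.5, -0.4, 5.7]
gripper_width: 28.1
grasp_force: 62.0
```

Gripped at 28 mm. Now I'll tilt the near end up 8° about the far bottom edge. Working from the pivot in the tool frame at (148, 0, 42) mm, each degree needs a shift of +0.8 mm in x and -2.6 mm in z.

```bash
python3 -m pendant '[[0.0008,0,-0.0026,0,-1,0,0.02],[0.0008,0,-0.0026,0,-1,0,0.02],[0.0008,0,-0.0026,0,-1,0,0.02],[0.0008,0,-0.0026,0,-1,0,0.02],[0.0008,0,-0.0026,0,-1,0,0.02],[0.0008,0,-0.0026,0,-1,0,0.02],[0.0008,0,-0.0026,0,-1,0,0.02],[0.0008,0,-0.0026,0,-1,0,0.02],[0,0,0,0,0,0,0.02],[0,0,0,0,0,0,0.02],[0,0,0,0,0,0,0.02]]'
python3 - <<'E'
from h import *
s=arm.read_state(); print(s['position'],np.degrees(np.arcsin(R.from_quat(s['ee_rot']).as_matrix()[2])),s['contact_force'])
d=snap('side','side7.png'); d2=snap('scene','scene7.png'); w=snap('wrist','wrist7.png')
a=cv2.imread('pics/side7.png')[150:240,150:330]; b=cv2.imread('pics/scene7.png')[160:250,215:345]
f=lambda c,w: cv2.resize(c,(w,300),interpolation=cv2.INTER_CUBIC)
cv2.imwrite('pics/v7.png',np.hstack([f(a,450),f(b,350)]))
E
```

```text
clock: 20.75
position: [671.9, -208.0, 64.7]
ee_rot: [0.994, -0.087, -0.069, -0.006]
contact_force: [-2.0, 0.6, 2.1]
gripper_width: 28.2
grasp_force: 61.3
[ 671.94474661 -208.01274381   64.70642552] [-7.97845529e+00 -5.16548095e-03 -8.20215430e+01] [-1.98377628  0.61205056  2.13754006]
```

View pics/v7.png

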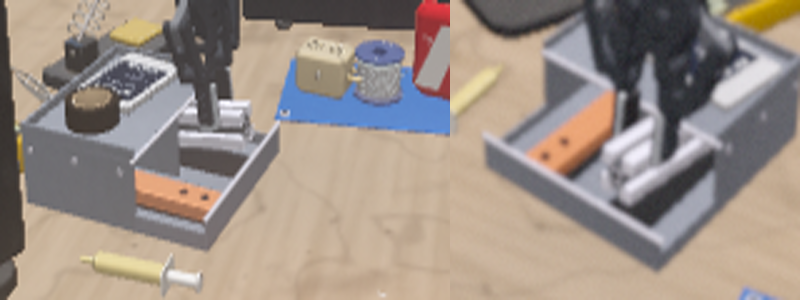

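The near end is tilted up 8°, but the TCP rose about 2 mm less than planned, so I'll add a 2.5 mm lift. Then I'll pull along the tilted axis in small steps and watch the force.

```bash
python3 -m pendant '[[0,0,-0.0025,0,0,0,0.02],[0,0,0,0,0,0,0.02],[-0.004,0,0,0,0,0,0.02],[-0.008,0,0,0,0,0,0.02],[-0.008,0,0,0,0,0,0.02],[0,0,0,0,0,0,0.02],[0,0,0,0,0,0,0.02]]'
python3 - <<'E'
from h import *
d=snap('wrist','w8.png'); a=cv2.imread('pics/w8.png')[150:300,130:380]; d=snap('side','s8.png'); b=cv2.imread('pics/s8.png')[160:230,170:300]
cv2.imwrite('pics/v8.png',np.hstack([cv2.resize(a,(450,300)),cv2.resize(b,(350,300),interpolation=cv2.INTER_CUBIC)]))
E
```

```text
clock: 21.6
position: [652.8, -204.7, 70.3]
ee_rot: [0.994, -0.087, -0.069, -0.006]
contact_force: [-0.0, 0.5, -1.3]
gripper_width: 28.1
grasp_force: 61.0
```

View pics/v8.png

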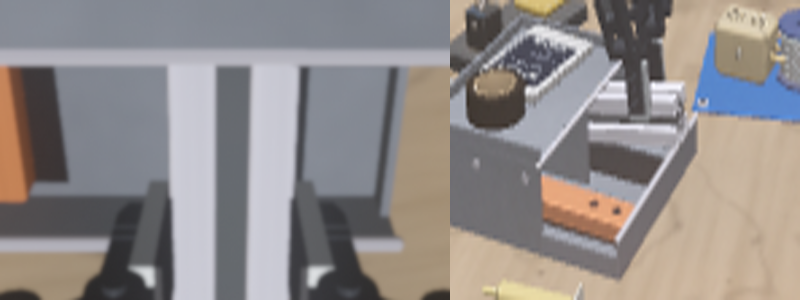

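The near end now passes over the lip with no contact force, so I'll keep pulling.

```bash
python3 -m pendant '[[-0.006,0,0,0,0,0,0.02],[-0.01,0,0,0,0,0,0.02],[-0.01,0,0,0,0,0,0.02],[-0.01,0,0,0,0,0,0.02],[-0.01,0,0,0,0,0,0.02],[0,0,0,0,0,0,0.02]]'
python3 -m pendant '[[-0.01,0,0,0,0,0,0.02],[-0.012,0,0,0,0,0,0.02],[-0.012,0,0,0,0,0,0.02],[-0.012,0,0,0,0,0,0.02],[-0.012,0,0,0,0,0,0.02],[-0.012,0,0,0,0,0,0.02],[0,0,0,0,0,0,0.02],[0,0,0,0,0,0,0.02]]'
```

```text
clock: 22.3
position: [606.6, -196.5, 77.0]
ee_rot: [0.994, -0.087, -0.07, -0.006]
contact_force: [0.1, -0.1, -1.5]
gripper_width: 28.5
grasp_force: 61.0
clock: 23.1
position: [540.1, -184.8, 86.4]
ee_rot: [0.994, -0.087, -0.069, -0.006]
contact_force: [0.5, 0.1, -1.8]
gripper_width: 27.9
grasp_force: 61.0
```

The bar is drawn out 136 mm. Next: raise it, level it and yaw it towards the saw block.

```bash
python3 -m pendant '[[-0.005,0,-0.015,0,0,0,0.02],[-0.005,0,-0.03,0,0,0,0.02],[-0.004,0,-0.03,0,0,0,0.02],[0,0,0,0,2,0,0.02],[0,0,0,0,2,0,0.02],[0,0,0,0,2,0,0.02],[0,0,0,0,2,0,0.02],[0,0,0,0,0,-4,0.02],[0,0,0,0,0,-5,0.02],[0,0,0,0,0,-4.3,0.02],[0,0,0,0,0,0,0.02],[0,0,0,0,0,0,0.02]]'
python3 - <<'E'
from h import *
plan(444.8,65.2,120,-93.3)
E
```

```text
clock: 24.3
position: [536.8, -184.2, 163.0]
ee_rot: [1.0, 0.028, 0.0, 0.0]
contact_force: [0.6, 0.0, -0.7]
gripper_width: 28.8
grasp_force: 61.1
turn [ 0.01 -0.05 -0.08] then shift [-0.0774 -0.2543  0.043 ]
```

```bash
python3 -m pendant '[[-0.006,-0.02,0,0,0,0,0.02],[-0.011,-0.035,0,0,0,0,0.02],[-0.012,-0.04,0,0,0,0,0.02],[-0.012,-0.04,0,0,0,0,0.02],[-0.012,-0.04,0,0,0,0,0.02],[-0.012,-0.04,0,0,0,0,0.02],[-0.008,-0.025,0,0,0,0,0.02],[-0.004,-0.014,0.02,0,0,0,0.02],[0,0,0.02,0,0,0,0.02],[0,0,0,0,0,0,0.02],[0,0,0,0,0,0,0.02]]'
python3 - <<'E'
from h import *
import pickle
plan(444.8,65.2,120,-93.3)
P={n:snap(n,n+'9.png') for n in ['wrist','side','scene']}; pickle.dump(P,open('p9.pkl','wb'))
a=cv2.imread('pics/side9.png')[150:290,200:360]; b=cv2.imread('pics/scene9.png')[130:270,70:230]; 
cv2.imwrite('pics/v9.png',np.hstack([cv2.resize(x,(400,350),interpolation=cv2.INTER_CUBIC) for x in (a,b)]))
E
```

```text
clock: 25.4
position: [445.3, 65.0, 122.8]
ee_rot: [1.0, 0.029, 0.0, 0.0]
contact_force: [0.4, 0.3, -0.8]
gripper_width: 28.5
grasp_force: 61.0
turn [ 0.02 -0.01 -0.02] then shift [-0.0005 -0.0002  0.0028]
```

View pics/v9.png

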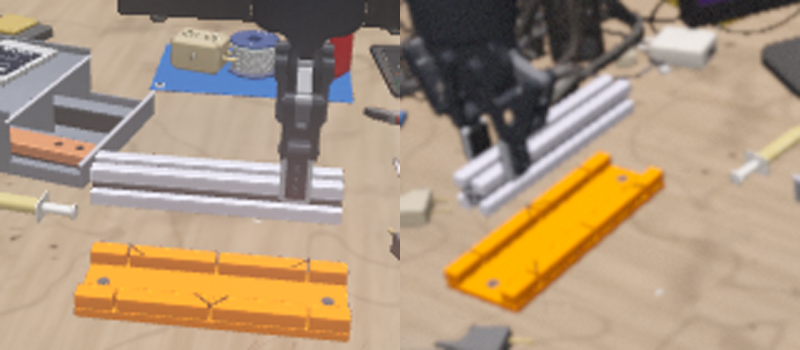

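View pics/wrist9.png

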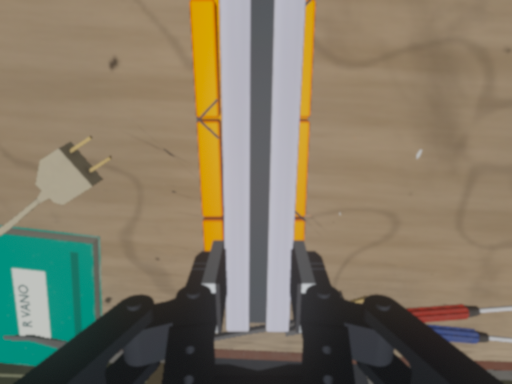

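The bar hangs about level above the block. In the wrist view its top edges run at columns 220–304, tapering to 226–290 at the near end (row 331), and the block's outer edges show at (192,0)–(205,250) and (314,0)–(303,240). I'll compute heights and offsets with rays.

Run:
```python
from h import *
import pickle
P=pickle.load(open('p9.pkl','rb')); w,s=P['wrist'],P['side']
f=lambda u,v,z: np.round(onz(w,u,v,z)[:2],1)
print('block L',f(192,0,20),f(205,248,20),'R',f(314,0,20),f(303,240,20))
print('bar L',f(220,0,111),f(227,331,111),'R',f(304,0,111),f(290,331,111))
n=np.array([-np.sin(np.radians(3.3)),np.cos(np.radians(3.3)),0])
def onpl(d,u,v,q):
    o,r=ray(d,u,v); return np.round(o+r*((q-o)@n)/(r@n),1)
q=np.array([445,65,0])+15*n
px=lambda u,v:(200+u/2.5,150+v/2.5)
for k,c in dict(nearbot=(342,222),neartop=(342,180),farbot=(92,205),fartop=(92,154)).items(): print(k,onpl(s,*px(*c),q))
q2=np.array([500.7,68.4,0])+37*n
for k,c in dict(blk_near_top=(349,318),blk_far_top=(77,290)).items(): print(k,onpl(s,*px(*c),q2), onz(s,*px(*c),20))
h=cv2.cvtColor(s['image'],cv2.COLOR_RGB2HSV); m=cv2.inRange(h,(10,170,120),(25,255,255)); m[:230]=0
c=max(cv2.findContours(m,0,1)[0],key=cv2.contourArea); print(cv2.approxPolyDP(c,3,True).reshape(-1,2).tolist())
```

```text
block L [565.6 110.1] [404.6 101.5] R [569.7  39.7] [415.2  30.5]
bar L [550.7  83.9] [412.3  77.7] R [552.3  55.5] [414.  48.]
nearbot [410.3  78.   83.2]
neartop [413.   78.2 116.5]
farbot [589.3  88.3  80.7]
fartop [588.5  88.3 122.4]
blk_near_top [399.5  99.6  18.6] [399.57813969 101.54644291  20.        ]
blk_far_top [595.8 110.9  21.1] [596.24302418 109.47342406  20.        ]
[[230, 267], [230, 275], [329, 285], [338, 285], [337, 264], [333, 262], [338, 259], [336, 255], [324, 255], [323, 260], [320, 254], [288, 251], [286, 256], [285, 251], [254, 248], [251, 253], [250, 248], [238, 247]]
```

The block centre is about (498.5, 70.8) with yaw 3.2°, and the bar middle is about (501, 67.3) with its underside at z ≈ 82. I'll correct by 3.5 mm in +y and 2 mm in -x, then lower.

```bash
python3 -m pendant '[[-0.002,-0.0035,0.01,0,0,0,0.02],[0,0,0.02,0,0,0,0.02],[0,0,0.02,0,0,0,0.02],[0,0,0.01,0,0,0,0.02],[0,0,0,0,0,0,0.02],[0,0,0,0,0,0,0.02]]'
python3 -m pendant '[[0,0,0.003,0,0,0,0.02],[0,0,0.003,0,0,0,0.02],[0,0,0,0,0,0,0.02],[0,0,0,0,0,0,0.02]]'
```

```text
clock: 26.15
position: [443.1, 68.5, 62.5]
ee_rot: [1.0, 0.029, 0.0, -0.0]
contact_force: [0.1, 0.3, -0.9]
gripper_width: 28.4
grasp_force: 61.0
clock: 26.55
position: [442.8, 68.4, 56.4]
ee_rot: [1.0, 0.029, 0.0, -0.0]
contact_force: [-0.4, 0.5, -1.4]
gripper_width: 28.3
grasp_force: 61.0
```

Run:
```python
from h import *
P={n:snap(n,n+'10.png') for n in ['side','scene']}
a=cv2.imread('pics/side10.png')[180:290,220:360]; b=cv2.imread('pics/scene10.png')[150:260,70:210]
cv2.imwrite('pics/v10.png',np.hstack([cv2.resize(x,(400,314),interpolation=cv2.INTER_CUBIC) for x in (a,b)]))
```

```text
(no output)
```

View pics/v10.png

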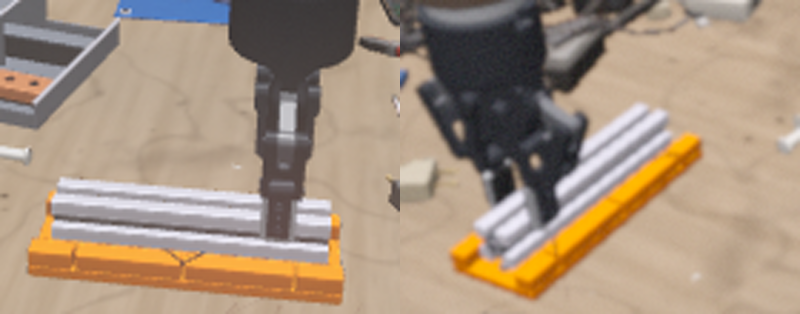

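The bar is inside the channel lines and centred lengthwise. Now I'll lower it onto the floor of the channel.

```bash
python3 -m pendant '[[0,0,0.002,0,0,0,0.02],[0,0,0.002,0,0,0,0.02],[0,0,0,0,0,0,0.02],[0,0,0,0,0,0,0.02]]'; python3 -m pendant '[[0,0,0.0015,0,0,0,0.02],[0,0,0.0015,0,0,0,0.02],[0,0,0,0,0,0,0.02],[0,0,0,0,0,0,0.02]]'
```

```text
clock: 27.05
position: [442.7, 68.3, 52.1]
ee_rot: [1.0, 0.029, -0.0, 0.0]
contact_force: [-0.8, 0.0, -1.4]
gripper_width: 27.8
grasp_force: 61.0
clock: 27.45
position: [442.8, 68.5, 50.3]
ee_rot: [1.0, 0.029, 0.0, -0.0]
contact_force: [-3.5, 0.6, 10.4]
gripper_width: 28.8
grasp_force: 62.3
```

Contact came at TCP 50.3, as predicted (underside at about 8). Release and rise.

```bash
python3 -m pendant '[[0,0,0,0,0,0,0.055],[0,0,0,0,0,0,0.055],[0,0,0,0,0,0,0.055],[0,0,0,0,0,0,0.055],[0,0,-0.01,0,0,0,0.06],[0,0,-0.03,0,0,0,0.06],[0,0,-0.04,0,0,0,0.06],[0,0,-0.04,0,0,8,0.06],[0,0,-0.02,0,0,8,0.06],[0,0,0,0,0,4.8,0.06],[0,0,0,0,0,0,0.06]]'
python3 - <<'E'
from h import *
import pickle
plan(447.5,-399.5,180,-72.5)
P={n:snap(n,n+'11.png') for n in ['wrist','side','scene']}; pickle.dump(P,open('p11.pkl','wb'))
a=cv2.imread('pics/side11.png')[180:290,220:360]; b=cv2.imread('pics/wrist11.png')
cv2.imwrite('pics/v11.png',np.hstack([cv2.resize(a,(300,384),interpolation=cv2.INTER_CUBIC),b[:,:490]]))
E
```

```text
clock: 28.55
position: [442.8, 68.5, 190.7]
ee_rot: [0.988, -0.152, 0.001, -0.001]
contact_force: [-0.2, 0.6, 1.3]
gripper_width: 60.4
grasp_force: 0.0
turn [-0.12 -0.1   0.  ] then shift [0.1452 0.4449 0.0107]
```

View pics/v11.png

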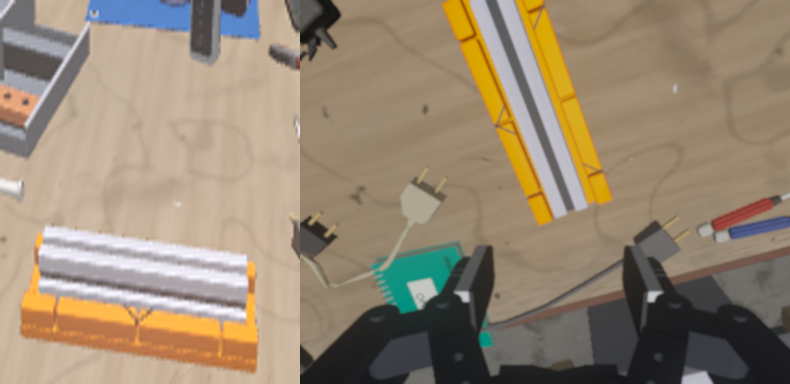

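Run:
```python
from h import *
import pickle
P=pickle.load(open('p11.pkl','rb')); w,s=P['wrist'],P['side']
f=lambda u,v,z: onz(w,u,v,z)[:2]
R2=lambda v:np.round(R.from_euler('z',-3.2,degrees=True).apply([*(v-np.array([498.5,70.8])),0])[:2],1)
for n,c in dict(blkL=(243,223,20),blkR=(310,200,20),barL=(254,216,38),barR=(287,207,38)).items(): print(n,R2(f(*c)))
g=lambda u,v:(220+u*140/300,180+v*110/384)
for n,c in dict(barFarTop=(45,262,38),barNearTop=(246,285,38),barfarback=(45,228,38),barnearback=(246,256,38),blkFar=(23,291,20),blkNear=(256,322,20)).items(): print(n,R2(onz(s,*g(*c[:2]),c[2])[:2]))
```

```text
blkL [-97.1  31.5]
blkR [-97.3 -34.1]
barL [-86.9  16.3]
barR [-89.  -13.2]
barFarTop [82.7 21.6]
barNearTop [-87.8  16. ]
barfarback [ 89.1 -11.2]
barnearback [-88.5 -11.3]
blkFar [101.7  25. ]
blkNear [-97.4  21.4]
```

The bar is centred to within about 1 mm along and 3 mm across, so step 2 is done. Now I'll return the pouch.

```bash
python3 -m pendant '[[0.008,0.025,0,0,0,0,0.062],[0.014,0.042,0,0,0,0,0.062],[0.015,0.046,0,0,0,0,0.062],[0.015,0.046,0,0,0,0,0.062],[0.015,0.046,0,0,0,0,0.062],[0.015,0.046,0,0,0,0,0.062],[0.015,0.046,0,0,0,0,0.062],[0.015,0.046,0,0,0,0,0.062],[0.015,0.046,0,0,0,0,0.062],[0.012,0.036,0,0,0,0,0.062],[0.006,0.02,0,0,0,0,0.062],[0,0,0,0,0,0,0.062]]'
python3 -m pendant '[[0,0,0.03,0,0,0,0.062],[0,0,0,0,0,0,0.062],[0,0,0,0,0,0,0.062]]'
python3 - <<'E'
from h import *
plan(447.8,-399.6,70.5,-72.5)
E
```

```text
clock: 29.9
position: [446.5, -402.0, 187.6]
ee_rot: [0.988, -0.153, -0.001, -0.0]
contact_force: [-0.9, 0.6, -0.2]
gripper_width: 62.4
grasp_force: 0.0
clock: 30.2
position: [446.9, -398.8, 158.8]
ee_rot: [0.988, -0.151, -0.001, -0.0]
contact_force: [0.4, -0.1, -0.3]
gripper_width: 62.2
grasp_force: 0.0
turn [-0.    0.15  0.09] then shift [0.0011 0.0005 0.0883]
```

```bash
python3 -m pendant '[[0.001,0,0.03,0,0,0,0.062],[0,0,0.03,0,0,0,0.062],[0,0,0.018,0,0,0,0.062],[0,0,0.01,0,0,0,0.062],[0,0,0,0,0,0,0.062],[0,0,0,0,0,0,0.03],[0,0,0,0,0,0,0.02],[0,0,0,0,0,0,0.02],[0,0,0,0,0,0,0.02],[0,0,0,0,0,0,0.02],[0,0,0,0,0,0,0.02],[0,0,0,0,0,0,0.02]]'
python3 -m pendant '[[0,0,-0.02,0,0,0,0.02],[0,0,-0.03,0,0,0,0.02],[0,0,-0.025,0,0,0,0.02],[-0.006,-0.025,0,0,0,0,0.02],[-0.007,-0.04,0,0,0,0,0.02],[-0.007,-0.042,0,0,0,0,0.02],[-0.007,-0.042,0,0,0,0,0.02],[-0.007,-0.042,0,0,0,0,0.02],[-0.006,-0.036,0,0,0,0,0.02],[0,0,0,0,0,0,0.02],[0,0,0.03,0,0,0,0.02],[0,0,0.025,0,0,0,0.02]]'
python3 -m pendant '[[0,0,0.01,0,0,0,0.02],[0,0,0,0,0,0,0.02],[0,0,0,0,0,0,0.02]]'
python3 - <<'E'
from h import *
plan(478.2,-171,68.4,-72.5)
E
```

```text
clock: 31.4
position: [449.3, -400.5, 73.0]
ee_rot: [0.988, -0.152, 0.002, 0.001]
contact_force: [0.1, 1.8, 6.4]
gripper_width: 30.9
grasp_force: 60.0
clock: 32.6
position: [478.3, -171.3, 91.0]
ee_rot: [0.988, -0.152, 0.001, -0.0]
contact_force: [0.5, -0.5, -1.7]
gripper_width: 30.7
grasp_force: 59.6
clock: 32.9
position: [478.8, -171.9, 81.9]
ee_rot: [0.988, -0.152, 0.001, 0.0]
contact_force: [0.1, 0.6, 0.3]
gripper_width: 30.7
grasp_force: 59.6
turn [ 0.01 -0.06 -0.01] then shift [-0.0009 -0.0006  0.0135]
```

```bash
python3 -m pendant '[[-0.001,0,0.005,0,0,0,0.02],[0,0,0.004,0,0,0,0.02],[0,0,0,0,0,0,0.02],[0,0,0,0,0,0,0.02]]'; python3 -m pendant '[[0,0,0.002,0,0,0,0.02],[0,0,0,0,0,0,0.02],[0,0,0,0,0,0,0.02]]'
```

```text
clock: 33.3
position: [477.4, -171.1, 72.5]
ee_rot: [0.988, -0.152, 0.0, 0.0]
contact_force: [0.0, -0.5, -0.2]
gripper_width: 31.1
grasp_force: 59.6
clock: 33.6
position: [477.7, -171.1, 71.0]
ee_rot: [0.988, -0.152, 0.001, 0.0]
contact_force: [-2.8, 1.2, 6.1]
gripper_width: 30.8
grasp_force: 60.0
```

```bash
python3 -m pendant '[[0,0,0,0,0,0,0.062],[0,0,0,0,0,0,0.062],[0,0,0,0,0,0,0.062],[0,0,0,0,0,0,0.062],[0,0,-0.02,0,0,0,0.062],[0,0,-0.04,0,0,0,0.062],[0,0,-0.04,0,0,0,0.062],[0,0,0,0,0,-5.5,0.062],[0,0,0,0,0,0,0.062]]'
python3 - <<'E'
from h import *
plan(583.2,-391.9,34,-78)
E
```

```text
clock: 34.5
position: [477.7, -171.0, 171.4]
ee_rot: [0.995, -0.105, 0.001, -0.0]
contact_force: [0.3, -0.1, -0.1]
gripper_width: 61.8
grasp_force: 0.0
turn [-0.04 -0.15 -0.02] then shift [0.1491 0.1941 0.1374]
```

```bash
python3 -m pendant '[[0.018,0.024,0,0,0,0,0.062],[0.028,0.036,0,0,0,0,0.062],[0.03,0.04,0,0,0,0,0.062],[0.03,0.04,0,0,0,0,0.062],[0.028,0.034,0,0,0,0,0.062],[0.015,0.02,0,0,0,0,0.062],[0,0,0.03,0,0,0,0.062],[0,0,0.03,0,0,0,0.062],[0,0,0,0,0,0,0.062],[0,0,0,0,0,0,0.062]]'
python3 - <<'E'
from h import *
plan(583.2,-391.9,34,-78)
E
```

```text
clock: 35.5
position: [582.2, -391.8, 109.0]
ee_rot: [0.994, -0.105, -0.002, -0.0]
contact_force: [0.1, -1.2, 0.3]
gripper_width: 62.1
grasp_force: 0.0
turn [ 0.01  0.18 -0.04] then shift [ 0.001  -0.0001  0.075 ]
```

```bash
python3 -m pendant '[[0,0,0.03,0,0,0,0.062],[0,0,0.025,0,0,0,0.062],[0,0,0.013,0,0,0,0.062],[0,0,0.006,0,0,0,0.062],[0,0,0,0,0,0,0.062],[0,0,0,0,0,0,0.03],[0,0,0,0,0,0,0.03],[0,0,0,0,0,0,0.03],[0,0,0,0,0,0,0.03],[0,0,0,0,0,0,0.03],[0,0,0,0,0,0,0.03]]'
python3 -m pendant '[[0,0,-0.02,0,0,0,0.03],[0,0,-0.04,0,0,0,0.03],[0,0,-0.04,0,0,0,0.03],[-0.006,-0.025,0,0,0,0,0.03],[-0.008,-0.04,0,0,0,0,0.03],[-0.009,-0.045,0,0,0,0,0.03],[-0.009,-0.045,0,0,0,0,0.03],[-0.008,-0.045,0,0,0,0,0.03],[-0.006,-0.035,0,0,0,0,0.03],[0,0,0,0,0,0,0.03],[0,0,0,0,0,0,0.03]]'
python3 - <<'E'
from h import *
plan(586,-153,31,-78)
E
```

```text
clock: 36.6
position: [583.9, -392.3, 38.3]
ee_rot: [0.995, -0.104, 0.002, 0.001]
contact_force: [0.2, 0.7, 5.0]
gripper_width: 44.3
grasp_force: 63.0
clock: 37.7
position: [586.4, -151.7, 136.2]
ee_rot: [0.995, -0.104, -0.0, 0.0]
contact_force: [0.2, -0.7, -1.0]
gripper_width: 44.2
grasp_force: 62.2
turn [0.   0.03 0.1 ] then shift [-0.0002  0.0014  0.1052]
```

```bash
python3 -m pendant '[[0,0,0.03,0,0,0,0.03],[0,0,0.03,0,0,0,0.03],[0,0,0.02,0,0,0,0.03],[0,0,0.012,0,0,0,0.03],[0,0,0.003,0,0,0,0.03],[0,0,0,0,0,0,0.03],[0,0,0,0,0,0,0.03]]'; python3 -m pendant '[[0,0,0.0025,0,0,0,0.03],[0,0,0.0025,0,0,0,0.03],[0,0,0,0,0,0,0.03],[0,0,0,0,0,0,0.03]]'
```

```text
clock: 38.4
position: [587.4, -152.8, 42.4]
ee_rot: [0.995, -0.105, 0.001, 0.0]
contact_force: [0.8, 0.6, -0.6]
gripper_width: 43.9
grasp_force: 62.2
clock: 38.8
position: [586.7, -152.3, 36.4]
ee_rot: [0.995, -0.104, 0.0, -0.0]
contact_force: [0.6, 0.2, -0.4]
gripper_width: 44.2
grasp_force: 62.2
```

```bash
python3 -m pendant '[[0,0,0.0015,0,0,0,0.03],[0,0,0,0,0,0,0.03],[0,0,0,0,0,0,0.03]]'; python3 -m pendant '[[0,0,0.001,0,0,0,0.03],[0,0,0,0,0,0,0.03],[0,0,0,0,0,0,0.03]]'
```

```text
clock: 39.1
position: [586.7, -152.3, 36.3]
ee_rot: [0.995, -0.104, 0.0, 0.0]
contact_force: [-2.9, 0.8, 7.5]
gripper_width: 44.2
grasp_force: 63.2
clock: 39.4
position: [586.7, -152.3, 36.2]
ee_rot: [0.995, -0.104, 0.0, 0.0]
contact_force: [-5.0, 2.0, 12.9]
gripper_width: 44.3
grasp_force: 63.9
```

```bash
python3 -m pendant '[[0,0,-0.001,0,0,0,0.03],[0,0,0,0,0,0,0.062],[0,0,0,0,0,0,0.062],[0,0,0,0,0,0,0.062],[0,0,0,0,0,0,0.062],[0,0,-0.02,0,0,0,0.062],[0,0,-0.04,0,0,0,0.062],[0,0,-0.04,0,0,0,0.062],[0,0,0,0,0,-7,0.064],[0,0,0,0,0,0,0.064]]'
python3 - <<'E'
from h import *
plan(520.7,-396.1,34,-85)
E
```

```text
clock: 40.4
position: [587.1, -152.4, 136.1]
ee_rot: [0.999, -0.044, 0.001, -0.0]
contact_force: [-0.5, 0.0, -0.0]
gripper_width: 64.1
grasp_force: 0.0
turn [-0.03 -0.15 -0.01] then shift [-0.0449  0.2486  0.1021]
```

```bash
python3 -m pendant '[[-0.005,0.025,0,0,0,0,0.064],[-0.008,0.042,0,0,0,0,0.064],[-0.009,0.047,0,0,0,0,0.064],[-0.009,0.047,0,0,0,0,0.064],[-0.007,0.043,0,0,0,0,0.064],[-0.005,0.029,0,0,0,0,0.064],[-0.002,0.0156,0,0,0,0,0.064],[0,0,0.03,0,0,0,0.064],[0,0,0,0,0,0,0.064],[0,0,0,0,0,0,0.064]]'
python3 - <<'E'
from h import *
plan(520.7,-396.1,34,-85)
E
```

```text
clock: 41.4
position: [519.7, -395.4, 103.7]
ee_rot: [0.999, -0.044, -0.002, -0.0]
contact_force: [-0.5, 0.8, -0.5]
gripper_width: 64.0
grasp_force: 0.0
turn [-0.05  0.18  0.01] then shift [0.001  0.0007 0.0697]
```

```bash
python3 -m pendant '[[0.0005,0.0005,0.03,0,0,0,0.064],[0,0,0.02,0,0,0,0.064],[0,0,0.012,0,0,0,0.064],[0,0,0.006,0,0,0,0.064],[0,0,0,0,0,0,0.064],[0,0,0,0,0,0,0.03],[0,0,0,0,0,0,0.03],[0,0,0,0,0,0,0.03],[0,0,0,0,0,0,0.03],[0,0,0,0,0,0,0.03],[0,0,0,0,0,0,0.03]]'
python3 -m pendant '[[0,0,-0.02,0,0,0,0.03],[0,0,-0.04,0,0,0,0.03],[0,0,-0.04,0,0,0,0.03],[0.005,-0.02,0,0,0,0,0.03],[0.01,-0.04,0,0,0,0,0.03],[0.01,-0.042,0,0,0,0,0.03],[0.01,-0.04,0,0,0,0,0.03],[0.005,-0.02,0,0,0,0,0.03],[0,0,0,0,0,0,0.03],[0,0,0,0,0,0,0.03]]'
python3 - <<'E'
from h import *
plan(574,-238,33,-85)
E
```

```text
clock: 42.5
position: [521.6, -397.1, 38.5]
ee_rot: [0.999, -0.043, 0.001, 0.001]
contact_force: [-0.5, 0.8, 5.6]
gripper_width: 49.3
grasp_force: 55.2
clock: 43.5
position: [574.0, -238.4, 136.2]
ee_rot: [0.999, -0.043, -0.001, -0.0]
contact_force: [0.2, -0.5, -1.8]
gripper_width: 48.9
grasp_force: 55.2
turn [-0.02  0.08  0.04] then shift [-1.000e-04 -4.000e-04  1.032e-01]
```

```bash
python3 -m pendant '[[0,0,0.03,0,0,0,0.03],[0,0,0.03,0,0,0,0.03],[0,0,0.02,0,0,0,0.03],[0,0,0.012,0,0,0,0.03],[0,0,0.003,0,0,0,0.03],[0,0,0,0,0,0,0.03],[0,0,0,0,0,0,0.03]]'; python3 -m pendant '[[0,0,0.002,0,0,0,0.03],[0,0,0.002,0,0,0,0.03],[0,0,0,0,0,0,0.03],[0,0,0,0,0,0,0.03]]'; python3 -m pendant '[[0,0,0.0015,0,0,0,0.03],[0,0,0,0,0,0,0.03],[0,0,0,0,0,0,0.03]]'
```

```text
clock: 44.2
position: [575.3, -239.3, 43.0]
ee_rot: [0.999, -0.044, 0.001, 0.0]
contact_force: [-0.6, -0.2, -1.8]
gripper_width: 49.1
grasp_force: 55.2
clock: 44.6
position: [574.6, -238.7, 37.9]
ee_rot: [0.999, -0.044, 0.0, 0.0]
contact_force: [0.3, -0.8, -2.1]
gripper_width: 49.1
grasp_force: 55.2
clock: 44.9
position: [574.8, -238.8, 36.6]
ee_rot: [0.999, -0.043, 0.0, 0.0]
contact_force: [-0.0, 0.8, -0.6]
gripper_width: 49.4
grasp_force: 55.4
```

```bash
python3 -m pendant '[[0,0,0.001,0,0,0,0.03],[0,0,0,0,0,0,0.03],[0,0,0,0,0,0,0.064],[0,0,0,0,0,0,0.064],[0,0,0,0,0,0,0.064],[0,0,0,0,0,0,0.064],[0,0,-0.02,0,0,0,0.064],[0,0,-0.04,0,0,0,0.064],[0,0,-0.045,0,0,0,0.064],[0,-0.01,-0.045,0,0,0,0.064],[0,-0.03,-0.045,0,0,0,0.064],[0,-0.04,-0.03,0,0,0,0.064]]'
python3 -m pendant '[[0,-0.045,0,0,0,0,0.064],[0,-0.045,0,0,0,0,0.064],[0,-0.045,0,0,0,0,0.064],[0,-0.025,0,0,0,0,0.064],[0,0,0,0,0,0,0.064],[0,0,0,0,0,0,0.064],[0,0,0,0,0,0,0.064]]'
python3 - <<'E'
from h import *
import pickle
D=pickle.load(open('d0.pkl','rb')); s=snap('scene','scene12.png')
a=D['scene']['image']; b=s['image']
H=lambda im:cv2.cvtColor(im,cv2.COLOR_RGB2HSV)
def cen(im,lo,hi,roi):
    m=cv2.inRange(H(im),lo,hi); k=np.zeros_like(m); k[roi[1]:roi[3],roi[0]:roi[2]]=255
    x=cv2.boundingRect(m&k); mm=cv2.moments(m&k,True); return x,round(mm['m10']/mm['m00'],1),round(mm['m01']/mm['m00'],1)
for n,lo,hi,roi in [('red',(0,150,60),(8,255,255),(190,215,240,280)),('spool',(105,60,40),(135,255,255),(255,215,300,265)),('cu',(5,120,150),(14,220,255),(240,185,285,215))]:
    print(n,cen(a,lo,hi,roi),cen(b,lo,hi,roi))
# adaptor: template shift
t=cv2.cvtColor(a,cv2.COLOR_RGB2GRAY)[210:240,230:262]; r=cv2.matchTemplate(cv2.cvtColor(b,cv2.COLOR_RGB2GRAY)[195:255,215:277],t,cv2.TM_CCOEFF_NORMED); print('adaptor shift',np.array(cv2.minMaxLoc(r)[3])-15,r.max())
B=lambda i:cv2.resize(cv2.cvtColor(i,cv2.COLOR_RGB2BGR)[150:370,80:410],(396,264),interpolation=cv2.INTER_CUBIC)
cv2.imwrite('pics/v12.png',np.hstack([B(a),B(b)]))
E
```

```text
clock: 46.1
position: [581.8, -162.0, 260.2]
ee_rot: [0.999, -0.045, 0.002, 0.0]
contact_force: [1.4, 0.2, 0.3]
gripper_width: 64.0
grasp_force: 0.0
clock: 46.8
position: [595.1, -2.7, 256.8]
ee_rot: [0.999, -0.044, -0.0, 0.0]
contact_force: [-0.1, 0.1, 0.0]
gripper_width: 63.9
grasp_force: 0.0
red ((200, 225, 36, 49), 218.9, 250.6) ((199, 226, 38, 49), 218.2, 251.9)
spool ((263, 225, 30, 34), 277.5, 235.9) ((264, 225, 30, 34), 278.2, 236.0)
cu ((246, 189, 34, 23), 263.8, 199.9) ((247, 189, 33, 23), 263.9, 199.9)
adaptor shift [0 0] 0.98767835
```

View pics/v12.png

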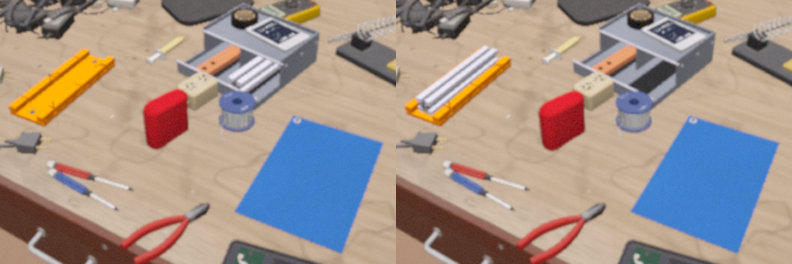

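The before and after views match to about 1 pixel for the pouch, spool, adaptor and copper bar. The mat is free and the extrusion lies in the saw block. I'll hand the job in.

```bash
python3 -c "
from bench import arm
print(arm.job_done())"
```

```text
the job is handed in; nothing more can be done
None
```

The job is handed in at about 47 s, with no verdict returned: the extrusion lies home in the saw block, about 1 mm off along and 3 mm across, the spool, adaptor, pouch and copper bar show within about 1 pixel of where they started, and the mat is free.

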